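# Restock the sliding-glass souvenir rack, shut it and bolt it

### The arm

A 6-joint arm with a two-finger parallel gripper is mounted at the origin on the work surface. World frame = base frame: x ahead of the robot, y to its left, z up, the work surface at z = 0. Lengths are in m, angles in rad, forces in N, time in s.
With the tool pointing down it reaches from about 0.25 to 0.725 m from the base axis. Payload 9.7 kg.
Tool frame: the origin (TCP) lies midway between the tips of the shut fingers; the grasp point (between the pads) lies 19 mm behind it (ctrl.pinch_z is the distance from the TCP to the grasp point, in m); z points along the fingers, y is the line along which they close (so a half turn about z gives the same grasp; the last joint's range is limited). The gripper opens to 85 mm and grips with 20 to 120 N. Pads are 22 mm wide; open, the fingers measure 114 mm over their backs; the gripper's body (76 mm by 85 mm) begins 54 mm behind the grasp point. The pads swing forward as they close: fully open they stand 13 mm farther back than shut.
Start: joints at [-1.344, 0.087, 0.176, 1.66, 0, 1.571], TCP at [0.124, -0.536, 0.231] pointing down, gripper open.
Joint ranges: [-3.13, 3.13], [-0.85, 1.81], [-1.15, 1.24], [-2.2, 2.28], [-1.44, 1.52], [-3.14, 3.14]. Speed limits (rad/s): [2.22, 2.22, 2.57, 3.14, 3.14, 3.14].

### API

Orientations are given as a rotation vector (axis times angle).
In Python, from plant import ctrl gives the robot as it stands. The module is installed in compiled form; this text tells all that it offers.
- The arm moves only by the tool send_rows, never from a script. Its argument "plan" is a list of rows, each a list of 6 numbers: the shift along the world's x, y, z normalised to -1 to 1, where 1 is 0.15 m, then the turn, a rotation vector about the world's x, y, z normalised to -1 to 1, where 1 is 90 degrees. In form: [[x, y, z, ax, ay, az], ...]. A call has 1 to 8 rows; each row is the pose to reach, as a shift and turn from the pose commanded when the call began; what a row does not reach only later rows make up. A row lasts 1/10 s, in which the tool goes at most 50 mm and 8.59 degrees, less where a joint would pass 70% of its speed; a pose out of reach is approached as far as the arm can. A call with a number of a shift or a turn outside -1 to 1 is refused whole. A call with a gripper value outside its range is refused whole. "jaw" is the finger opening in mm, from 0 to 85.4, set as the call begins (left out, the last holds). The fingers move at their own pace and stop on an object; "grip_force" is the grip in N (left out, the last holds). Time passes only in rows, so rows that repeat a pose let the fingers close. It gives the time, the measured TCP pose, the force, the opening and the grip force at its end, in the units of the state.
- ctrl.state(): the state, without advancing time (a new reading comes with each control period).
- ctrl.grab_frame(name): name is "side" or "top" or "wrist"; returns a dict with "image" (384x512x3 uint8, red, green, blue), "fx", "fy", "cx", "cy" (pixels), "k1" (the pictures are not rectified: a ray, as slopes to the right and down, at radius r is drawn at 1 + k1 r^2 times it, then the intrinsics apply), "T" (4x4, takes a point from camera to world coordinates); the wrist camera has in their place "mount" (4x4, takes a point from camera to tool coordinates, whose origin is the TCP and whose axes are the flange's). Camera axes: x right, y up, looking along -z (the intrinsics and any distortion apply to the point x, -y, -z); pixel columns grow to the right and rows downward; lengths in m; the calibration is good to about 2 mm. A picture is of the moment at which its call begins: read the wrist's pose just before it. There is no depth.
- ctrl.finish_job(): hands the job in; it is judged then, once.
Trained networks look in a picture, given as the dict that the camera call returned (one of the last four; its "shot" number tells which), for a name from the list of things; names that differ only in an ending like _2 or _b are one class to them, and where a whole thing is asked for, a point or a joint stands for the part that bears it (a point fixed in the world has none). Each returns a list of dicts, best first, with "conf" (0 to 1); they miss things now and then, are a little off and sometimes report something else, mostly with a low value. They report only what shows in the picture. A call takes as long as a camera call. They do not tell look-alikes from the thing itself.
- ctrl.spot_in(picture, name): "centre" ([x, y, z] in m, in the coordinates of the camera as it stood for that picture, good to about 4 mm: the middle of the surface that is visible of it).
- ctrl.pinpoint(picture, name): "centre" ([x, y, z] in m, in the coordinates of the camera as it stood for that picture, good to about 4 mm: a listed point, or the origin of a listed thing).
The state is a dict: "time": time; "joints": joint angles; "qvel": joint speeds; "joint_efforts": joint torques, N m; "ee_pos": TCP position; "orientation": TCP orientation; "force": force on the tool from outside, world axes, zero at the start; "wrist_torque": the same for the moment, N m; "width": finger opening in m; "gripper_force": force on a finger pad.
Only numpy, scipy, OpenCV 4.12 (cv2) and the standard library are available. Lean on these libraries where they do the work, as an engineer would, in place of code of your own. Each camera call takes 0.05 s, during which the arm holds its last target. There are 200 camera calls.

### The job

Restock the beech display rack: slide its glass pane open and stand every souvenir waiting on the counter upright on the open bay's tiers, the short ones (teapot, hare, tankard) on the front tier and the tall ones (round tower, shamrock bookend) on the back tier, setting each down rather than dropping it. Then push the pane back along its track until it is fully home against the end frame, and lock it with the brass bolt: work the bolt's lever upright out of its slot, along the channel towards the pane, and lay it right over into the far slot. Leave the hand stamp, counter bell and penny whistle where they are.

Things in the scene. Friction and masses are not known exactly. Their poses are not given: they have to be found in the camera images.
- case: Fixed beech display rack, 760 mm wide, 335 deep, glass top sloping up 24 degrees away from the robot. Origin on the counter under the middle of the loading bay; x into the rack, y left, z up. In mm: bay y -180 (right end frame) to +180 (glass partition; the left half, to y 563, has a fixed pane). End frames' sloping tops: z 89 at x -112 to 201 at x 140. Back wall x 130.
- front_tier (a point): Centre of the front tier's top in the bay (rack x -50, y 0, z 30 mm; axes as the rack's). The tier spans 100 mm in x (front wall, top at rack z 68, to the step of the back tier) and the bay's 360 mm in y. The glass above it is 42 (at the front wall) to 87 mm over its top.
- back_tier (a point): Centre of the back tier's top in the bay (rack x 65, y 0, z 58 mm; axes as the rack's). The tier spans 130 mm in x (from the step to the glass back wall, whose rail top is at rack z 177) and 360 mm in y. The glass's underside is at rack z = 72 + 0.445 (rack x + 100) mm.
- door (a joint): Opening of the sliding glass pane, m: 0 = shut, leading edge against the right end frame; 0.345 = fully open over the left half. It slides along the rack's y (opens towards +y), takes about 2 N and stays where left. It covers the bay from rack y = -180 mm + opening leftwards. Pane: 286 mm up the slope, 372 wide, 8 thick.
- door_pull (a point): Middle of the brass bar pull on the pane, 16 mm from its leading edge: a 10 mm round bar 100 mm long lying up the 24 degree slope, on two legs at its ends, its axis 31 mm above the pane. Axes: x up the slope, y left along the track, z out of the glass.
- bolt (a joint): How far the bolt rod is shot along the rack's +x, m: 0 = withdrawn, 0.030 = fully shot through the staple on the pane's lower edge. It enters only when the pane is within about 4 mm of shut. About 1 N of friction; stays where left.
- lever (a joint): Roll of the bolt's lever about the rod (along the rack's x), rad: 0 upright, negative leans left (rack +y), positive right; limits +-0.55; stays where left. A brass gate plate with a Z-shaped slot 11 mm wide guides the 6 mm stem: withdrawn it can lie to the left (start), it travels along the channel only within about 0.12 rad of upright, and fully shot it can be laid to the right.
- bolt_knob (a point): Centre of the 20 mm brass ball on the lever's end, 50 mm from the rod's axis, which lies at rack y -120, z 52 mm. The lever is at rack x -172 mm withdrawn, -142 shot. Gate plate: top at rack z 70, x -185 to -129, y -146 to -94, on a 40 mm high ledge (rack x -195 to -112) before the front wall.
- teapot_mid (a point): Short souvenir (may be absent): white glazed cottage teapot with a thatch-brown conical lid, 44 mm high, round body 42 mm across up to 30 mm high, spout reaching 37 mm along its +x, handle reaching 35 mm along -x. Point: on its axis, 22 mm above its foot. z up.
- hare_mid (a point): Short souvenir (may be absent): crouching hare of black bog oak, 52 long (along its x, head to +x), 24 wide (y), back 30 high, ears 44 high. Point: mid length and width, 22 mm above its foot. z up.
- tankard_mid (a point): Short souvenir (may be absent): pewter lidded tankard, 44 high, round body 37 across up to 35 high, handle reaching 30 mm along its -x. Point: on its axis, 22 mm above its foot. z up.
- tower_mid (a point): Tall souvenir (may be absent): grey stone round tower with a conical cap, 66 high; foot disc 42 across and 6 high, shaft 31 across up to 52 high. Point: on its axis, 33 mm above its foot. z up.
- bookend_mid (a point): Tall souvenir (may be absent): brass bookend, an upright plate 10 thick (along its x) and 36 wide (y), ending in a three-leaved shamrock, 66 high in all; its foot plate, 5 high and 44 wide, reaches from x -5 to +39 mm. Point: in the middle of the upright plate's thickness and width, 33 mm above its foot. z up.
- stamp: Bystander among the souvenirs: turned dark-wood hand stamp, 30 mm across, 60 high; origin at the centre of its foot. Not a souvenir; leave it.
- bell: Bystander: brass counter bell, 84 mm across, 52 high; origin under its centre. Leave it.
- whistle: Bystander: blue tin penny whistle lying on the counter, about 320 long, 12 thick; origin under its middle, x along it. Leave it.
Things that resemble listed ones, but are neither listed nor needed, are in the scene too. What is shaped like the part that bears hare_mid but turquoise is not meant.

How it is judged:
On the way, in this order (a step that is already met when the one before it is completed fails the run):
1. every souvenir present stands upright on its tier in the bay (x of teapot_mid in the frame of case between -0.1 and 0 m and y of teapot_mid in the frame of case between -0.18 and 0.18 m and z of teapot_mid in the frame of case between 0.044 and 0.06 m and angle between each of teapot_mid, hare_mid, tankard_mid, tower_mid, bookend_mid's own z axis and vertical below 0.2 rad and x of hare_mid in the frame of case between -0.1 and 0 m and y of hare_mid in the frame of case between -0.18 and 0.18 m and z of hare_mid in the frame of case between 0.044 and 0.06 m and x of tankard_mid in the frame of case between -0.1 and 0 m and y of tankard_mid in the frame of case between -0.18 and 0.18 m and z of tankard_mid in the frame of case between 0.044 and 0.06 m and x of tower_mid in the frame of case between 0 and 0.13 m and y of tower_mid in the frame of case between -0.18 and 0.18 m and z of tower_mid in the frame of case between 0.083 and 0.099 m and x of bookend_mid in the frame of case between 0 and 0.13 m and y of bookend_mid in the frame of case between -0.18 and 0.18 m and z of bookend_mid in the frame of case between 0.083 and 0.099 m), for 0.3 s.
2. the glass pane is pushed home against the end frame (value of joint door below 0.004 m), for 0.3 s.
3. the bolt is shot and its lever laid over in the far slot (value of joint bolt above 0.025 m and value of joint lever above 0.3 rad), for 0.2 s.
At the end, for the whole second after the job is handed in: Every souvenir present stands (within 0.2 rad of upright) in the loading bay, its middle over its own tier (short ones front, tall ones back) and resting on it within 8 mm; the pane is within 4 mm of shut; the bolt is shot at least 25 mm and its lever lies at least 0.30 rad over to the right (all of step 1 and all of step 3 and value of joint door below 0.004 m); the robot touches nothing.
It fails at once if the stamp, bell or whistle is moved more than 4 cm (distance of any of stamp, bell, whistle from where it was at the start of the episode above 0.04 m).
It fails at once if a souvenir is dropped into the bay (reaches a tier faster than 0.9 m/s) ((x of teapot_mid in the frame of case between -0.1 and 0 m and y of teapot_mid in the frame of case between -0.18 and 0.18 m and z of teapot_mid in the frame of case below 0.11 m and linear speed of teapot above 0.9 m/s) or (x of hare_mid in the frame of case between -0.1 and 0 m and y of hare_mid in the frame of case between -0.18 and 0.18 m and z of hare_mid in the frame of case below 0.11 m and linear speed of hare above 0.9 m/s) or (x of tankard_mid in the frame of case between -0.1 and 0 m and y of tankard_mid in the frame of case between -0.18 and 0.18 m and z of tankard_mid in the frame of case below 0.11 m and linear speed of tankard above 0.9 m/s) or (x of tower_mid in the frame of case between 0 and 0.13 m and y of tower_mid in the frame of case between -0.18 and 0.18 m and z of tower_mid in the frame of case below 0.11 m and linear speed of tower above 0.9 m/s) or (x of bookend_mid in the frame of case between 0 and 0.13 m and y of bookend_mid in the frame of case between -0.18 and 0.18 m and z of bookend_mid in the frame of case below 0.11 m and linear speed of bookend above 0.9 m/s)).
Of teapot, hare, tankard, tower, bookend only 3 to 5 are there at a start; the rules pass over those that are not, and their reading is None.
At some moment in a run one of teapot, hare, tankard may be knocked a few centimetres aside while the robot is not near it.
It also fails if it takes over 210 s, if anything falls off the work surface, if the arm or the gripper's body presses on something with over 40 N, if the wrist force passes 120 N, or if a joint passes its speed limit or range.

## Working session

There is one attempt and no reset: what is moved stays moved. The work goes in short steps, Python scripts to look and compute and a tool call to move; the robot and the scene stay as the last step left them, time stands still between calls to the robot, and variables do not carry over. Pictures are saved under pics/ and viewed, at most 14 in all, crops included, and the job is handed in when it is done.

Besides the shell and the picture viewer there is one more tool, called as a command line: name --pt "numbers of a row" for each row, then --argument value for the rest. send_rows: Moves the arm, as the interface text tells. Its arguments: {"type":"object","properties":{"plan":{"type":"array","items":{"type":"array","items":{"type":"number"}}},"jaw":{"type":"number"},"grip_force":{"type":"number"}},"required":["plan"]}

```bash
mkdir -p pics
cat > h.py <<'E'
import numpy as np, cv2
from plant import ctrl
from scipy.spatial.transform import Rotation as R
def grab(n):
    s=ctrl.state(); f=ctrl.grab_frame(n)
    if 'T' in f: T=np.array(f['T'])
    else:
        W=np.eye(4); W[:3,:3]=R.from_rotvec(s['orientation']).as_matrix(); W[:3,3]=s['ee_pos']; T=W@np.array(f['mount'])
    f['_T']=T; return f
def save(f,name,crop=None,sc=1):
    im=f['image'][:,:,::-1]
    if crop: a,b,c,d=crop; im=im[b:d,a:c]
    cv2.imwrite('pics/'+name,cv2.resize(im,None,fx=sc,fy=sc,interpolation=cv2.INTER_CUBIC))
def w(f,p): return (f['_T']@np.append(p,1))[:3]
def px(f,P):
    c=np.linalg.inv(f['_T'])@np.append(P,1); x,y=c[0]/-c[2],-c[1]/-c[2]; k=1+f['k1']*(x*x+y*y)
    return np.array([f['fx']*x*k+f['cx'],f['fy']*y*k+f['cy']])
def ray(f,u,v):
    x0,y0=(u-f['cx'])/f['fx'],(v-f['cy'])/f['fy']; x,y=x0,y0
    for _ in range(20):
        k=1+f['k1']*(x*x+y*y); x,y=x0/k,y0/k
    return f['_T'][:3,3],f['_T'][:3,:3]@np.array([x,-y,-1])
def onz(f,u,v,z):
    o,d=ray(f,u,v); return o+d*(z-o[2])/d[2]
def look(f,names,fn='pinpoint',n=3):
    for m in names:
        r=getattr(ctrl,fn)(f,m)
        for q in r[:n]:
            P=w(f,q['centre']); print(fn[:4],m,round(q['conf'],2),P.round(3),px(f,P).round(0))
E
python3 - <<'E'
from h import *
S=['teapot_mid','hare_mid','tankard_mid','tower_mid','bookend_mid','stamp','bell','whistle','case','door_pull','bolt_knob']
for n in ['top','side']:
    f=grab(n); save(f,n+'0.png',sc=1.5); print(n,f['_T'][:3,3].round(3)); look(f,S)
print(ctrl.state())
E
```

```text
top [ 0.464 -0.148  0.903]
pinp teapot_mid 0.67 [ 0.648 -0.219  0.024] [283. 141.]
pinp hare_mid 0.74 [ 0.31  -0.202  0.024] [279. 278.]
pinp hare_mid 0.54 [ 0.403 -0.345  0.023] [336. 239.]
pinp hare_mid 0.51 [ 0.331 -0.29   0.024] [314. 269.]
pinp tankard_mid 0.69 [ 0.626 -0.35   0.019] [335. 149.]
pinp tower_mid 0.57 [ 0.524 -0.226  0.034] [287. 190.]
pinp bookend_mid 0.79 [ 0.405 -0.217  0.033] [284. 239.]
pinp bookend_mid 0.24 [0.562 0.167 0.033] [126. 177.]
pinp stamp 0.66 [ 0.524 -0.327 -0.003] [325. 191.]
pinp bell 0.97 [ 0.742 -0.179  0.002] [266. 107.]
pinp bell 0.54 [0.677 0.162 0.051] [126. 129.]
pinp whistle 0.63 [ 0.494 -0.472 -0.001] [382. 202.]
pinp whistle 0.33 [ 0.403 -0.345  0.021] [335. 239.]
pinp case 0.6 [ 0.613  0.17  -0.001] [130. 159.]
pinp case 0.6 [0.676 0.16  0.053] [127. 129.]
pinp door_pull 0.86 [0.562 0.136 0.149] [122. 171.]
pinp bolt_knob 0.47 [0.44  0.072 0.095] [158. 227.]
pinp bolt_knob 0.34 [0.677 0.162 0.053] [126. 129.]
side [ 0.479 -0.961  0.575]
pinp teapot_mid 0.58 [ 0.643 -0.217  0.025] [300. 229.]
pinp hare_mid 0.72 [0.612 0.164 0.001] [270
[... 732 characters left out ...]
0.097] [215. 152.]
{'time': 1.2, 'joints': array([-1.34397319e+00,  8.69059083e-02,  1.75887571e-01,  1.65978495e+00,
       -8.52606156e-06,  1.57076031e+00]), 'qvel': array([-0.00022935,  0.00056922, -0.00053219,  0.00042321,  0.00045639,
       -0.00050934]), 'joint_efforts': array([ 2.76970686e-04, -5.20103431e+01,  4.64858043e+01,  1.58847281e-03,
       -3.40329927e-05, -5.84471010e-06]), 'ee_pos': array([ 0.12368332, -0.53591245,  0.23127454]), 'orientation': array([-3.12139812e+00, -3.55585183e-01,  1.45431434e-05]), 'force': array([0.4065442 , 0.78692908, 0.14460832]), 'wrist_torque': array([ 0.00297479,  0.03333784, -0.07460958]), 'gripper_force': 0.0, 'width': 0.08559841660411506}
```

View pics/top0.png

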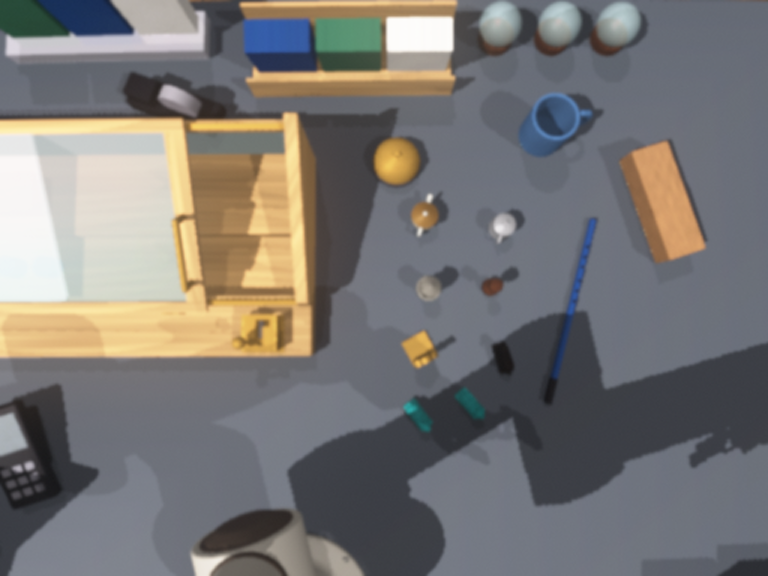

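View pics/side0.png

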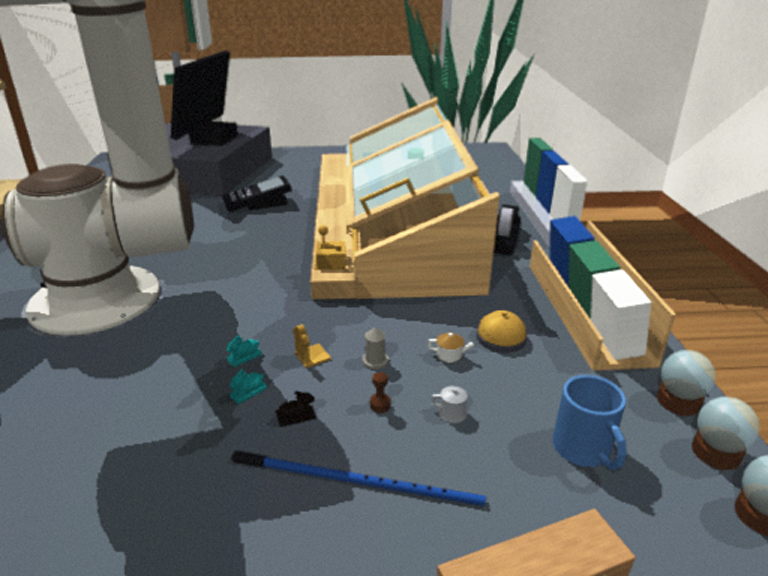

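Top view (768-wide): teapot (425,215), tankard (502,225), tower (428,288), bookend (420,350), black hare (502,357). The two turquoise hares at (417,415) and (470,403) are the excluded look-alikes. The dark-red thing at (492,286) is the stamp, and the pane is about 0.13 m open. Next I check the rack yaw.

Run:
```python
from h import *
f=grab('top')
s=1.5
a=onz(f,313/s,353/s,.04)if 0 else onz(f,312/s,354/s,.04); b=onz(f,2/s,357/s,.04); c=onz(f,299/s,114/s,.201); d=onz(f,298/s,304/s,.089)
print(a,b,c,d)
print('yaw front',np.degrees(np.arctan2(-(b-a)[0],(b-a)[1])),'frame',np.degrees(np.arctan2((c-d)[1],(c-d)[0])))
g=grab('side')
for P in ([-.195,-.197,.04],[-.195,-.197,0],[.14,-.197,.201],[.14,-.197,0],[-.112,-.197,.089]):
    P=np.array(P)+[.6125,.168,0]; print((px(f,P)*s).round(),(px(g,P)*s).round())
```

```text
[ 0.41619313 -0.03287836  0.04      ] [0.41782603 0.46963994 0.04      ] [ 0.74631207 -0.03870403  0.201     ] [ 0.49495609 -0.01868889  0.089     ]
yaw front -0.1861781418979205 frame -4.552778492933626
[310. 353.] [311. 281.]
[313. 352.] [313. 299.]
[292. 110.] [500. 194.]
[312. 156.] [489. 293.]
[305. 300.] [356. 256.]
```

send_rows --pt "0.15 0.2 0.05 0 0 0.09" --pt "0.3 0.4 0.1 0 0 0.18" --pt "0.45 0.6 0.1 0 0 0.27" --pt "0.6 0.8 0.1 0 0 0.36" --pt "0.7 0.9 0.1 0 0 0.45" --pt "0.8 0.95 0.1 0 0 0.54" --pt "0.9 1 0.1 0 0 0.62" --jaw 25

```text
time: 2.0
ee_pos: [0.2593, -0.3853, 0.2466]
orientation: [2.586, 1.782, -0.0]
force: [0.8, -0.6, 0.6]
width: 0.0249
gripper_force: 0.0
```

send_rows --pt "0.15 0.2 0 0 0 0.09" --pt "0.3 0.4 0 0 0 0.18" --pt "0.45 0.6 0 0 0 0.27" --pt "0.6 0.8 0 0 0 0.36" --pt "0.7 0.9 0 0 0 0.45" --pt "0.8 0.95 0 0 0 0.54" --pt "0.9 1 0 0 0 0.62"

```text
time: 2.7
ee_pos: [0.3944, -0.2351, 0.2465]
orientation: [1.451, 2.786, -0.0]
force: [0.4, -0.0, -0.4]
width: 0.025
gripper_force: 0.0
```

send_rows --pt "0.15 0.2 0 0 0 0.09" --pt "0.3 0.4 0 0 0 0.18" --pt "0.45 0.6 0 0 0 0.27" --pt "0.6 0.8 0 0 0 0.36" --pt "0.7 0.9 0 0 0 0.45" --pt "0.8 0.95 0 0 0 0.54" --pt "0.9 1 0 0 0 0.615"

```text
time: 3.4
ee_pos: [0.5293, -0.085, 0.2463]
orientation: [-0.009, 3.141, -0.0]
force: [-0.7, -0.9, 0.5]
width: 0.025
gripper_force: 0.0
```

send_rows --pt "0.1 0.3 0 0 0 0" --pt "0.22 0.6 0 0 0 0" --pt "0.22 0.9 0 0 0 0" --pt "0.22 1 0 0 0 0" --jaw 40

```text
time: 3.8
ee_pos: [0.5617, 0.0676, 0.2458]
orientation: [0.003, -3.141, -0.001]
force: [-0.5, -0.1, 0.2]
width: 0.0398
gripper_force: 0.0
```

send_rows --pt "0 0.3 0 0 0 0" --pt "0 0.5 -0.15 0 0 0" --pt "0 0.5 -0.35 0 0 0" --pt "0 0.5 -0.55 0 0 0" --pt "0 0.5 -0.7 0 0 0" --pt "0 0.5 -0.82 0 0 0" --pt "0 0.5 -0.82 0 0 0"

```text
time: 4.5
ee_pos: [0.5604, 0.1385, 0.1207]
orientation: [-0.002, -3.138, 0.002]
force: [-0.4, -0.0, 0.0]
width: 0.0399
gripper_force: 0.0
```

send_rows --pt "0 0.1 0 0 0 0" --pt "0 0.25 0 0 0 0" --pt "0 0.4 0 0 0 0" --pt "0 0.55 0 0 0 0" --pt "0 0.7 0 0 0 0" --pt "0 0.85 0 0 0 0" --pt "0 1 0 0 0 0"

```text
time: 5.2
ee_pos: [0.5624, 0.2905, 0.125]
orientation: [0.002, 3.139, 0.0]
force: [2.6, -3.0, 0.7]
width: 0.0399
gripper_force: 1.4
```

send_rows --pt "0 0.1 0 0 0 0" --pt "0 0.2 0 0 0 0" --pt "0 0.3 0 0 0 0" --pt "0 0.38 0 0 0 0" --pt "0 0.42 0 0 0 0" --pt "0 0.46 0 0 0 0" --pt "0 0.49 0 0 0 0"

```text
time: 5.9
ee_pos: [0.5616, 0.3617, 0.1231]
orientation: [-0.003, -3.141, 0.004]
force: [-0.1, -24.2, 3.9]
width: 0.0401
gripper_force: 12.4
```

send_rows --pt "0 -0.05 0 0 0 0" --pt "0 -0.05 0.3 0 0 0" --pt "0 -0.05 0.6 0 0 0" --pt "0 -0.05 0.9 0 0 0" --pt "0 -0.35 1 0 0 0" --pt "0 -0.65 1 0 0 0" --pt "0 -1 1 0 0 0"

```text
time: 6.6
ee_pos: [0.5618, 0.2142, 0.2738]
orientation: [-0.0, 3.14, 0.002]
force: [0.7, -0.4, 0.2]
width: 0.0399
gripper_force: 0.0
```

send_rows --pt "0 -0.33 0 0 0 0" --pt "-0.1 -0.66 0 0 0 0" --pt "-0.2 -1 0 0 0 0"

```text
time: 6.9
ee_pos: [0.5323, 0.0678, 0.2731]
orientation: [0.002, 3.141, 0.001]
force: [0.5, -1.2, 1.1]
width: 0.0401
gripper_force: 0.0
```

send_rows --pt "0 -0.33 0 0 0 0" --pt "-0.1 -0.66 0 0 0 0" --pt "-0.2 -1 0 0 0 0"

```text
time: 7.2
ee_pos: [0.5035, -0.0774, 0.2733]
orientation: [0.002, 3.141, 0.001]
force: [1.9, -0.4, -0.2]
width: 0.04
gripper_force: 0.0
```

send_rows --pt "-0.1 -0.33 0 0 0 0" --pt "-0.2 -0.66 0 0 0 0" --pt "-0.3 -1 0 0 0 0" --pt "-0.3 -1 0 0 0 0"

```text
time: 7.6
ee_pos: [0.4576, -0.2297, 0.2732]
orientation: [0.009, 3.141, -0.001]
force: [0.6, 0.1, -0.1]
width: 0.0399
gripper_force: 0.0
```

Run:
```python
from h import *
f=grab('wrist'); print(ctrl.state()['ee_pos'],np.array(f['mount']).round(3)); save(f,'w1.png',sc=1.5)
look(f,['teapot_mid','hare_mid','tankard_mid','tower_mid','bookend_mid','stamp'],n=2)
for p in ((0,0),(511,0),(0,383),(511,383)): print(onz(f,*p,0).round(3))
```

```text
[ 0.45812943 -0.22853645  0.27320156] [[-0.001  0.955  0.297  0.077]
 [ 1.     0.001 -0.    -0.   ]
 [-0.001  0.297 -0.955 -0.143]
 [ 0.     0.     0.     1.   ]]
pinp teapot_mid 0.71 [ 0.643 -0.219  0.022] [265. 289.]
pinp hare_mid 0.91 [ 0.307 -0.202  0.022] [280.  25.]
pinp hare_mid 0.64 [ 0.401 -0.345  0.02 ] [159. 112.]
pinp tankard_mid 0.91 [ 0.627 -0.35   0.023] [171. 280.]
pinp tower_mid 0.79 [ 0.523 -0.224  0.034] [261. 212.]
pinp bookend_mid 0.98 [ 0.412 -0.211  0.032] [272. 121.]
pinp stamp 0.79 [ 0.522 -0.329 -0.002] [183. 203.]
pinp stamp 0.61 [ 0.494 -0.467  0.001] [ 81. 184.]
[ 0.255 -0.547  0.   ]
[0.26  0.089 0.   ]
[ 0.878 -0.714  0.   ]
[0.885 0.246 0.   ]
```

View pics/w1.png

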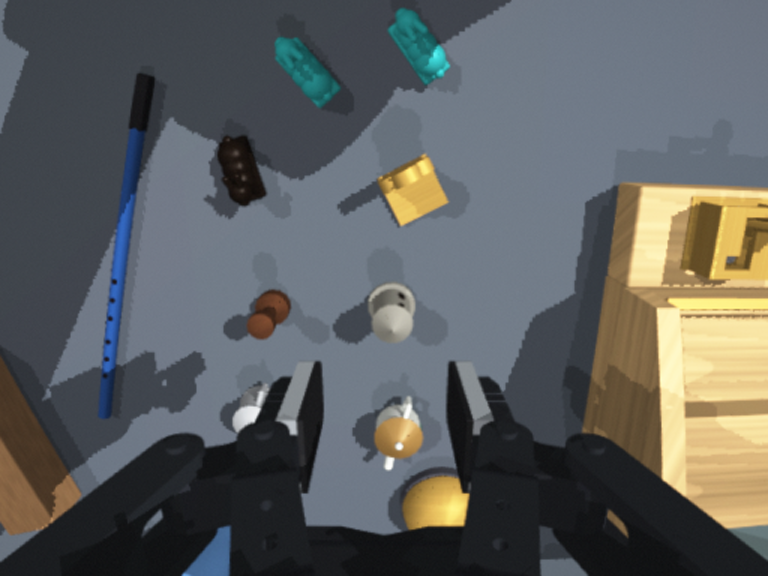

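Wrist view (768-wide): black hare (241,170), bookend (412,190) with its foot pointing down-right, tower (390,310), teapot (399,435), and tankard (250,410) partly hidden by a finger. The turquoise hares at (308,72) and (420,45) are not meant; the near-black one is the bog-oak hare.

Run:
```python
from h import *
f=grab('wrist'); save(f,'w1c.png',(130,70,320,170),4)
s=1.5
def ang(a,b,z):
    A=onz(f,a[0]/s,a[1]/s,z);B=onz(f,b[0]/s,b[1]/s,z); d=B-A; print(A.round(3),B.round(3),((A+B)/2).round(3),np.degrees(np.arctan2(d[1],d[0])).round(1))
ang((231,140),(249,202),.03)
ang((382,187),(430,158),.055); ang((403,224),(447,193),.005)
ang((407,402),(389,466),.022); ang((265,385),(250,418),.03)
t=grab('top'); s=1.5
def angt(a,b,z):
    A=onz(t,a[0]/s,a[1]/s,z);B=onz(t,b[0]/s,b[1]/s,z); d=B-A; print('t',((A+B)/2).round(3),np.degrees(np.arctan2(d[1],d[0])).round(1))
angt((497,345),(508,371),.03); angt((418,232),(432,198),.022); angt((497,240),(505,220),.03)
```

```text
[ 0.382 -0.341  0.03 ] [ 0.43  -0.331  0.03 ] [ 0.406 -0.336  0.03 ] 12.7
[ 0.416 -0.226  0.055] [ 0.396 -0.191  0.055] [ 0.406 -0.209  0.055] 121.0
[ 0.452 -0.208  0.005] [ 0.426 -0.172  0.005] [ 0.439 -0.19   0.005] 125.7
[ 0.611 -0.204  0.022] [ 0.681 -0.22   0.022] [ 0.646 -0.212  0.022] -13.0
[ 0.59 -0.33  0.03] [ 0.624 -0.346  0.03 ] [ 0.607 -0.338  0.03 ] -26.1
t [ 0.404 -0.342  0.03 ] -158.3
t [ 0.643 -0.22   0.022] -23.2
t [ 0.615 -0.345  0.03 ] -23.3
```

View pics/w1c.png

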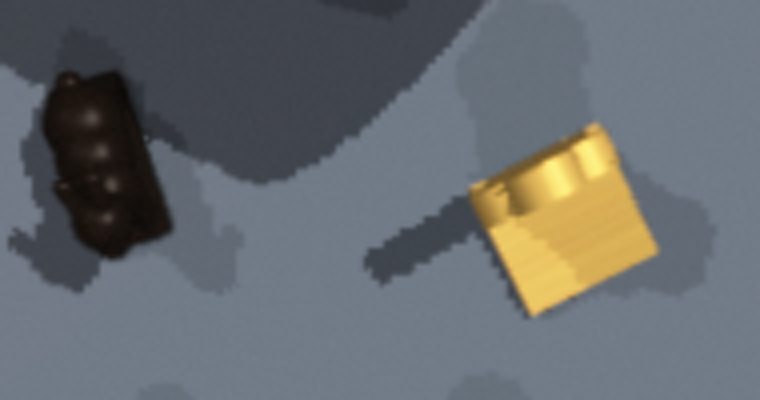

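send_rows --pt "0.2 0.02 0 0 0 0" --pt "0.43 0.02 -0.2 0 0 0" --pt "0.43 0.02 -0.5 0 0 0" --pt "0.43 0.02 -0.8 0 0 0" --pt "0.43 0.02 -1 0 0 0" --jaw 56 --grip_force 40

```text
time: 8.55
ee_pos: [0.5234, -0.2212, 0.1196]
orientation: [0.001, -3.139, -0.002]
force: [0.1, 0.4, 0.3]
width: 0.056
gripper_force: 0.0
```

send_rows --pt "0 0 -0.25 0 0 0" --pt "0 0 -0.5 0 0 0" --pt "0 0 -0.65 0 0 0" --pt "0 0 -0.7 0 0 0"

```text
time: 8.95
ee_pos: [0.5226, -0.2212, 0.0154]
orientation: [0.0, -3.138, -0.003]
force: [-0.2, 0.4, -0.4]
width: 0.0562
gripper_force: 0.0
```

send_rows --pt "0 0 0 0 0 0" --pt "0 0 0 0 0 0" --pt "0 0 0 0 0 0" --pt "0 0 0 0 0 0" --pt "0 0 0 0 0 0" --jaw 20

```text
time: 9.45
ee_pos: [0.5248, -0.2228, 0.0197]
orientation: [0.001, 3.139, -0.001]
force: [-0.2, 1.3, 6.6]
width: 0.0298
gripper_force: 40.1
```

send_rows --pt "0 0 0.1 0 0 0" --pt "0 0 0.3 0 0 0" --pt "0 0 0.6 0 0 0" --pt "0 0 0.9 0 0 0" --pt "0 0 1 0 0 0"

```text
time: 9.95
ee_pos: [0.525, -0.2231, 0.1743]
orientation: [0.002, 3.136, -0.004]
force: [1.1, 0.3, -0.9]
width: 0.0299
gripper_force: 39.8
```

send_rows --pt "0 0 0.25 0 0 0" --pt "0.15 0.2 0.53 0 0 0" --pt "0.35 0.5 0.53 0 0 0" --pt "0.55 0.8 0.53 0 0 0" --pt "0.67 1 0.53 0 0 0"

```text
time: 10.45
ee_pos: [0.6252, -0.071, 0.2483]
orientation: [0.002, 3.141, -0.0]
force: [0.8, -0.7, -0.9]
width: 0.0298
gripper_force: 39.9
```

send_rows --pt "0.1 0.25 0 0 0 0" --pt "0.2 0.5 0 0 0 0" --pt "0.3 0.75 0 0 0 0" --pt "0.35 0.94 0 0 0 0" --pt "0.35 0.94 0 0 0 0" --pt "0.35 0.94 0 0 0 0"

```text
time: 11.05
ee_pos: [0.6767, 0.0689, 0.2473]
orientation: [0.0, -3.14, 0.001]
force: [-0.2, -0.4, -1.3]
width: 0.0301
gripper_force: 40.0
```

send_rows --pt "0 0 -0.2 0 0 0" --pt "0 0 -0.4 0 0 0" --pt "0 0 -0.6 0 0 0" --pt "0 0 -0.75 0 0 0" --pt "0 0 -0.85 0 0 0" --pt "0 0 -0.85 0 0 0"

```text
time: 11.65
ee_pos: [0.6758, 0.0673, 0.1183]
orientation: [-0.004, -3.138, 0.001]
force: [-1.1, 0.4, -1.5]
width: 0.0296
gripper_force: 40.0
```

send_rows --pt "0 0 -0.1 0 0 0" --pt "0 0 -0.17 0 0 0" --pt "0 0 -0.22 0 0 0" --pt "0 0 -0.25 0 0 0" --pt "0 0 -0.265 0 0 0" --pt "0 0 -0.28 0 0 0" --pt "0 0 -0.28 0 0 0"

```text
time: 12.35
ee_pos: [0.677, 0.0685, 0.0783]
orientation: [0.001, 3.142, 0.0]
force: [1.0, -0.1, -1.5]
width: 0.0301
gripper_force: 40.0
```

send_rows --pt "0 0 -0.008 0 0 0" --pt "0 0 -0.015 0 0 0" --pt "0 0 -0.02 0 0 0" --pt "0 0 -0.02 0 0 0"

```text
time: 12.75
ee_pos: [0.6772, 0.0685, 0.0777]
orientation: [0.001, 3.139, 0.0]
force: [-5.6, -0.5, 11.1]
width: 0.0299
gripper_force: 41.2
```

send_rows --pt "0 0 0 0 0 0" --pt "0 0 0.02 0 0 0" --pt "0 0 0.15 0 0 0" --pt "0 0 0.4 0 0 0" --pt "0 0 0.7 0 0 0" --pt "0 0 1 0 0 0" --jaw 56

```text
time: 13.35
ee_pos: [0.6766, 0.0684, 0.2268]
orientation: [-0.002, -3.141, 0.0]
force: [0.5, -0.2, -0.1]
width: 0.0557
gripper_force: 0.0
```

send_rows --pt "-0.2 -0.2 0.1 0 0 -0.09" --pt "-0.4 -0.45 0.13 0 0 -0.18" --pt "-0.6 -0.7 0.13 0 0 -0.27" --pt "-0.9 -0.95 0.13 0 0 -0.36"

```text
time: 13.75
ee_pos: [0.5478, -0.07, 0.2447]
orientation: [0.886, 3.013, -0.0]
force: [-0.3, -0.1, 0.4]
width: 0.0561
gripper_force: 0.0
```

send_rows --pt "-0.2 -0.2 0 0 0 -0.09" --pt "-0.4 -0.45 0 0 0 -0.18" --pt "-0.6 -0.7 0 0 0 -0.27" --pt "-0.9 -0.95 0 0 0 -0.355" --pt "-0.9 -0.95 0 0 0 -0.355" --pt "-0.9 -0.95 0 0 0 -0.355" --jaw 40

```text
time: 14.35
ee_pos: [0.4127, -0.212, 0.2454]
orientation: [1.676, 2.656, 0.0]
force: [1.0, -0.1, -0.1]
width: 0.0399
gripper_force: 0.0
```

Run:
```python
from h import *
f=grab('wrist'); save(f,'w2.png',sc=1.2); print(ctrl.state()['ee_pos'])
look(f,['hare_mid','bookend_mid'],n=2)
f=grab('side');look(f,['teapot_mid','hare_mid','tankard_mid','tower_mid','bookend_mid'],n=2)
```

```text
[ 0.41359681 -0.21129296  0.24517323]
pinp hare_mid 0.9 [ 0.4   -0.346  0.023] [202. 254.]
pinp hare_mid 0.73 [ 0.309 -0.2    0.022] [176. 113.]
pinp bookend_mid 0.75 [ 0.412 -0.209  0.031] [257. 161.]
pinp teapot_mid 0.84 [ 0.646 -0.217  0.018] [301. 231.]
pinp teapot_mid 0.44 [ 0.627 -0.351  0.024] [303. 267.]
pinp hare_mid 0.65 [ 0.314 -0.2    0.024] [163. 230.]
pinp hare_mid 0.64 [ 0.408 -0.344  0.02 ] [199. 271.]
pinp tankard_mid 0.89 [ 0.627 -0.35   0.027] [303. 266.]
pinp tankard_mid 0.31 [ 0.496 -0.468 -0.003] [244. 323.]
pinp bookend_mid 0.74 [ 0.405 -0.217  0.037] [200. 229.]
```

View pics/w2.png

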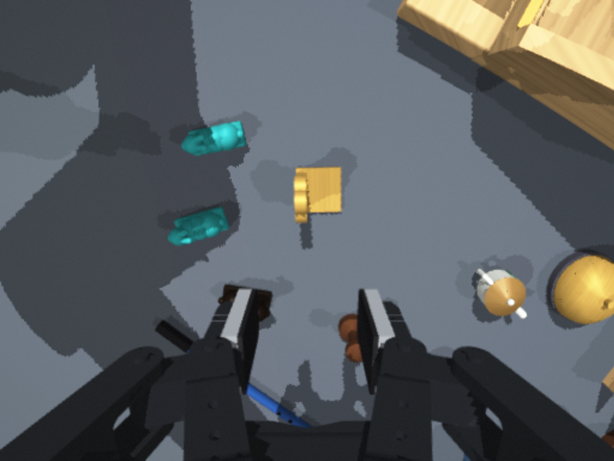

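Wrist view: the bookend plate at (301,195) stands vertical in the image, so it is squared to the fingers (mid column 308). It is ready to grasp.

send_rows --pt "-0.03 0 -0.3 0 0 0" --pt "-0.03 0 -0.6 0 0 0" --pt "-0.03 0 -0.9 0 0 0" --pt "-0.03 0 -1 0 0 0" --grip_force 60

```text
time: 15.2
ee_pos: [0.4072, -0.2098, 0.0906]
orientation: [-1.67, -2.654, 0.001]
force: [0.2, 0.7, -0.7]
width: 0.0403
gripper_force: 0.0
```

send_rows --pt "0 0 -0.2 0 0 0" --pt "0 0 -0.35 0 0 0" --pt "0 0 -0.45 0 0 0" --pt "0 0 -0.48 0 0 0" --pt "0 0 -0.48 0 0 0"

```text
time: 15.7
ee_pos: [0.4094, -0.2111, 0.0234]
orientation: [1.674, 2.658, 0.0]
force: [0.8, -0.2, 0.9]
width: 0.0401
gripper_force: 0.0
```

send_rows --pt "0 0 0 0 0 0" --pt "0 0 0 0 0 0" --pt "0 0 0 0 0 0" --pt "0 0 0 0 0 0" --pt "0 0 0 0 0 0" --pt "0 0 0 0 0 0" --jaw 4

```text
time: 16.3
ee_pos: [0.4097, -0.2115, 0.0241]
orientation: [1.673, 2.657, 0.0]
force: [-0.5, -0.1, 5.9]
width: 0.0092
gripper_force: 59.2
```

send_rows --pt "0 0 0.1 0 0 0" --pt "0 0 0.3 0 0 0" --pt "0 0 0.6 0 0 0" --pt "0 0 0.9 0 0 0" --pt "0 0 1 0 0 0"

```text
time: 16.8
ee_pos: [0.4102, -0.2116, 0.1778]
orientation: [1.671, 2.653, 0.001]
force: [-0.4, 0.6, -2.0]
width: 0.0092
gripper_force: 58.8
```

send_rows --pt "0 0 0.3 0 0 0" --pt "0.15 0.25 0.51 0 0 0.08" --pt "0.3 0.5 0.51 0 0 0.16" --pt "0.45 0.7 0.51 0 0 0.237" --pt "0.6 0.86 0.51 0 0 0.237"

```text
time: 17.3
ee_pos: [0.4998, -0.0802, 0.25]
orientation: [1.146, 2.924, 0.001]
force: [0.3, -1.1, -1.3]
width: 0.0091
gripper_force: 59.1
```

send_rows --pt "0.15 0.25 0 0 0 0.08" --pt "0.3 0.5 0 0 0 0.16" --pt "0.45 0.7 0 0 0 0.237" --pt "0.6 0.86 0 0 0 0.237"

```text
time: 17.7
ee_pos: [0.5897, 0.049, 0.2494]
orientation: [0.584, 3.087, 0.0]
force: [1.0, -0.6, -1.3]
width: 0.0093
gripper_force: 59.1
```

send_rows --pt "0.15 0.25 0 0 0 0.08" --pt "0.3 0.5 0 0 0 0.16" --pt "0.45 0.7 0 0 0 0.237" --pt "0.6 0.86 0 0 0 0.237" --pt "0.6 0.86 0 0 0 0.237" --pt "0.6 0.86 0 0 0 0.237"

```text
time: 18.3
ee_pos: [0.6792, 0.1765, 0.2479]
orientation: [-0.01, -3.14, 0.001]
force: [0.4, -0.2, -2.2]
width: 0.0092
gripper_force: 59.1
```

send_rows --pt "0 0 -0.2 0 0 0" --pt "0 0 -0.4 0 0 0" --pt "0 0 -0.6 0 0 0" --pt "0 0 -0.8 0 0 0" --pt "0 0 -0.95 0 0 0" --pt "0 0 -1 0 0 0" --pt "0 0 -1 0 0 0"

```text
time: 19.0
ee_pos: [0.6783, 0.1751, 0.0993]
orientation: [-0.013, -3.141, 0.0]
force: [0.8, 0.4, -1.3]
width: 0.009
gripper_force: 59.0
```

send_rows --pt "0 0 -0.06 0 0 0" --pt "0 0 -0.09 0 0 0" --pt "0 0 -0.11 0 0 0" --pt "0 0 -0.12 0 0 0" --pt "0 0 -0.127 0 0 0" --pt "0 0 -0.132 0 0 0" --pt "0 0 -0.132 0 0 0"

```text
time: 19.7
ee_pos: [0.6792, 0.176, 0.0822]
orientation: [0.011, 3.14, 0.001]
force: [-6.0, -2.2, 11.5]
width: 0.0095
gripper_force: 61.1
```

send_rows --pt "0 0 0 0 0 0" --pt "0 0 0.02 0 0 0" --pt "0 0 0.15 0 0 0" --pt "0 0 0.4 0 0 0" --pt "0 0 0.7 0 0 0" --pt "0 0 1 0 0 0" --jaw 40

```text
time: 20.3
ee_pos: [0.6786, 0.1759, 0.231]
orientation: [-0.011, -3.141, 0.0]
force: [1.0, -0.3, 1.3]
width: 0.0401
gripper_force: 0.0
```

send_rows --pt "-0.15 -0.28 0.1 0 0 0" --pt "-0.3 -0.56 0.1 0 0 0" --pt "-0.46 -0.86 0.1 0 0 0"

```text
time: 20.6
ee_pos: [0.6103, 0.047, 0.245]
orientation: [0.009, 3.14, 0.0]
force: [0.7, -0.5, -0.6]
width: 0.0399
gripper_force: 0.0
```

send_rows --pt "-0.15 -0.28 0 0 0 0" --pt "-0.3 -0.56 0 0 0 0" --pt "-0.46 -0.86 0 0 0 0"

```text
time: 20.9
ee_pos: [0.541, -0.0816, 0.2447]
orientation: [0.011, 3.141, -0.0]
force: [1.1, -1.0, -0.1]
width: 0.0401
gripper_force: 0.0
```

send_rows --pt "-0.15 -0.28 0 0 0 0" --pt "-0.3 -0.56 0 0 0 0.07" --pt "-0.46 -0.86 0 0 0 0.13"

```text
time: 21.2
ee_pos: [0.4724, -0.2097, 0.2449]
orientation: [-0.316, 3.125, -0.001]
force: [1.0, -1.1, -0.1]
width: 0.0403
gripper_force: 0.0
```

send_rows --pt "-0.15 -0.28 0 0 0 0.07" --pt "-0.3 -0.56 0 0 0 0.07" --pt "-0.46 -0.8 0 0 0 0.07" --pt "-0.46 -0.8 0 0 0 0.07" --pt "-0.46 -0.8 0 0 0 0.07"

```text
time: 21.7
ee_pos: [0.404, -0.3291, 0.2446]
orientation: [-0.476, 3.105, 0.0]
force: [-0.4, -0.4, 0.1]
width: 0.0397
gripper_force: 0.0
```

Run:
```python
from h import *
f=grab('wrist'); save(f,'w3.png',sc=1.2); print(ctrl.state()['ee_pos'],ctrl.state()['time'])
look(f,['hare_mid'],n=3)
f=grab('side');look(f,['teapot_mid','hare_mid','tankard_mid','tower_mid','bookend_mid'],n=2)
f=grab('top');look(f,['teapot_mid','hare_mid','tankard_mid','tower_mid','bookend_mid'],n=3)
```

```text
[ 0.4045221  -0.32835492  0.24462256] 21.75
pinp hare_mid 0.86 [ 0.402 -0.345  0.023] [243. 157.]
pinp hare_mid 0.71 [ 0.327 -0.289  0.025] [312. 108.]
pinp hare_mid 0.67 [ 0.309 -0.203  0.02 ] [389. 117.]
pinp teapot_mid 0.77 [ 0.645 -0.216  0.022] [301. 229.]
pinp hare_mid 0.9 [ 0.407 -0.343  0.02 ] [198. 270.]
pinp hare_mid 0.82 [ 0.311 -0.2    0.021] [162. 231.]
pinp tankard_mid 0.81 [ 0.627 -0.352  0.025] [303. 267.]
pinp bookend_mid 0.75 [0.678 0.175 0.095] [291. 138.]
pinp teapot_mid 0.66 [ 0.648 -0.22   0.023] [283. 141.]
pinp hare_mid 0.77 [ 0.329 -0.29   0.021] [314. 269.]
pinp hare_mid 0.77 [ 0.311 -0.201  0.021] [278. 277.]
pinp tankard_mid 0.69 [ 0.625 -0.35   0.021] [335. 150.]
pinp tower_mid 0.8 [0.68  0.07  0.093] [160. 123.]
pinp tower_mid 0.19 [ 0.406 -0.347  0.019] [336. 238.]
pinp bookend_mid 0.66 [0.68  0.176 0.093] [114. 124.]
pinp bookend_mid 0.31 [ 0.494 -0.469 -0.004] [381. 202.]
```

View pics/w3.png

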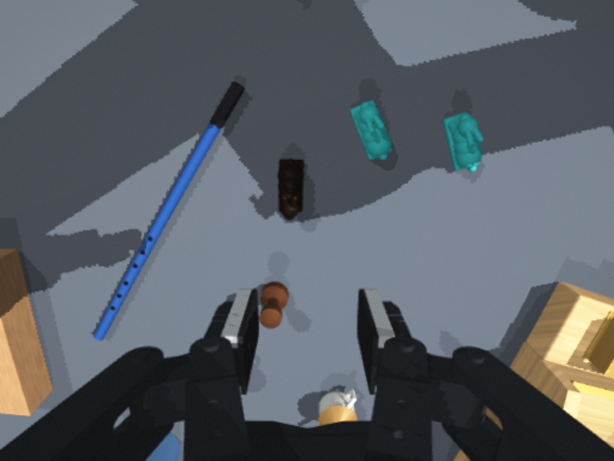

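The black hare at (291,188) lies vertical in the image, aligned with the fingers. The turquoise ones are at (372,130) and (463,140).

send_rows --pt "-0.01 -0.1 -0.3 0 0 0" --pt "-0.01 -0.11 -0.6 0 0 0" --pt "-0.01 -0.11 -0.9 0 0 0" --pt "-0.01 -0.11 -1 0 0 0" --grip_force 40

```text
time: 22.8
ee_pos: [0.4011, -0.3435, 0.0899]
orientation: [0.479, -3.101, -0.007]
force: [-0.5, 0.9, 0.5]
width: 0.0397
gripper_force: 0.0
```

send_rows --pt "0 0 -0.2 0 0 0" --pt "0 0 -0.4 0 0 0" --pt "0 0 -0.52 0 0 0" --pt "0 0 -0.59 0 0 0" --pt "0 0 -0.59 0 0 0"

```text
time: 23.3
ee_pos: [0.4028, -0.3448, 0.0058]
orientation: [0.48, -3.104, -0.001]
force: [-0.2, 0.4, 0.2]
width: 0.0402
gripper_force: 0.0
```

send_rows --pt "0 0 0 0 0 0" --pt "0 0 0 0 0 0" --pt "0 0 0 0 0 0" --pt "0 0 0 0 0 0" --pt "0 0 0 0 0 0" --jaw 15

```text
time: 23.8
ee_pos: [0.4038, -0.3456, 0.0077]
orientation: [-0.48, 3.103, -0.003]
force: [0.4, -0.4, 6.7]
width: 0.023
gripper_force: 40.5
```

send_rows --pt "0 0 0.1 0 0 0" --pt "0 0 0.3 0 0 0" --pt "0 0 0.6 0 0 0" --pt "0 0 0.9 0 0 0" --pt "0 0 1 0 0 0"

```text
time: 24.3
ee_pos: [0.404, -0.3458, 0.1622]
orientation: [-0.479, 3.1, -0.008]
force: [0.0, 0.7, -0.4]
width: 0.0231
gripper_force: 39.6
```

send_rows --pt "0 0 0.33 0 0 0" --pt "0.12 0.3 0.33 0 0 -0.067" --pt "0.24 0.6 0.33 0 0 -0.067" --pt "0.36 0.92 0.33 0 0 -0.067"

```text
time: 24.7
ee_pos: [0.4567, -0.2069, 0.2062]
orientation: [-0.313, 3.125, -0.001]
force: [1.6, -0.5, -0.1]
width: 0.0233
gripper_force: 39.7
```

send_rows --pt "0.12 0.3 0 0 0 -0.067" --pt "0.24 0.6 0 0 0 -0.067" --pt "0.36 0.92 0 0 0 -0.067"

```text
time: 25.0
ee_pos: [0.5102, -0.0694, 0.206]
orientation: [-0.151, 3.138, -0.0]
force: [1.9, -0.7, -0.2]
width: 0.023
gripper_force: 39.7
```

send_rows --pt "0.12 0.3 0 0 0 -0.067" --pt "0.24 0.6 0 0 0 -0.067" --pt "0.36 0.92 0 0 0 -0.067" --pt "0.36 0.92 0 0 0 -0.067" --pt "0.36 0.92 0 0 0 -0.067"

```text
time: 25.5
ee_pos: [0.5639, 0.0679, 0.2053]
orientation: [-0.01, -3.141, 0.0]
force: [-0.2, -0.2, -0.6]
width: 0.023
gripper_force: 39.8
```

send_rows --pt "0 0 -0.25 0 0 0" --pt "0 0 -0.5 0 0 0" --pt "0 0 -0.75 0 0 0" --pt "0 0 -0.93 0 0 0" --pt "0 0 -1 0 0 0" --pt "0 0 -1 0 0 0" --pt "0 0 -1 0 0 0"

```text
time: 26.2
ee_pos: [0.5647, 0.0662, 0.0572]
orientation: [0.015, 3.14, 0.0]
force: [0.9, 0.1, 0.1]
width: 0.0232
gripper_force: 39.8
```

send_rows --pt "0 0 -0.06 0 0 0" --pt "0 0 -0.1 0 0 0" --pt "0 0 -0.12 0 0 0" --pt "0 0 -0.13 0 0 0" --pt "0 0 -0.137 0 0 0" --pt "0 0 -0.137 0 0 0"

```text
time: 26.8
ee_pos: [0.5641, 0.0668, 0.0376]
orientation: [0.014, 3.14, -0.0]
force: [-10.1, -1.4, 21.3]
width: 0.0228
gripper_force: 42.6
```

send_rows --pt "0 0 0 0 0 0" --pt "0 0 0.02 0 0 0" --pt "0 0 0.15 0 0 0" --pt "0 0 0.4 0 0 0" --pt "0 0 0.7 0 0 0" --pt "0 0 1 0 0 0" --jaw 42

```text
time: 27.4
ee_pos: [0.5636, 0.0667, 0.1861]
orientation: [-0.014, -3.141, 0.0]
force: [1.1, -0.0, 0.6]
width: 0.0423
gripper_force: 0.0
```

send_rows --pt "0 0 0.35 0 0 0" --pt "0.05 -0.3 0.35 0 0 -0.085" --pt "0.1 -0.6 0.35 0 0 -0.085" --pt "0.137 -0.92 0.35 0 0 -0.085"

```text
time: 27.8
ee_pos: [0.5851, -0.0723, 0.2378]
orientation: [0.221, 3.133, 0.0]
force: [0.6, 1.1, -0.2]
width: 0.0419
gripper_force: 0.0
```

send_rows --pt "0.05 -0.3 0 0 0 -0.085" --pt "0.1 -0.6 0 0 0 -0.085" --pt "0.137 -0.92 0 0 0 -0.085"

```text
time: 28.1
ee_pos: [0.6053, -0.211, 0.2372]
orientation: [-0.432, -3.112, -0.0]
force: [0.9, -0.4, -0.1]
width: 0.0415
gripper_force: 0.0
```

send_rows --pt "0.05 -0.3 0 0 0 -0.085" --pt "0.1 -0.6 0 0 0 -0.085" --pt "0.137 -0.92 0 0 0 -0.085" --pt "0.137 -0.92 0 0 0 -0.085" --pt "0.137 -0.92 0 0 0 -0.085" --jaw 62

```text
time: 28.6
ee_pos: [0.6255, -0.3484, 0.2357]
orientation: [-0.641, -3.073, -0.001]
force: [0.3, -0.2, 0.6]
width: 0.0617
gripper_force: 0.0
```

Run:
```python
from h import *
f=grab('wrist'); save(f,'w4.png',sc=1.2); print(ctrl.state()['ee_pos'],ctrl.state()['time'])
look(f,['tankard_mid','teapot_mid'],n=2)
f=grab('top');look(f,['teapot_mid','hare_mid','tankard_mid','tower_mid','bookend_mid'],n=3)
f=grab('side');look(f,['teapot_mid','hare_mid','tankard_mid'],n=2)
```

```text
[ 0.62565779 -0.34725659  0.23675286] 28.65
pinp tankard_mid 0.87 [ 0.627 -0.35   0.021] [256. 166.]
pinp teapot_mid 0.74 [ 0.64  -0.217  0.023] [373. 131.]
pinp teapot_mid 0.67 [ 0.646 -0.22   0.022] [283. 142.]
pinp hare_mid 0.73 [0.564 0.068 0.051] [165. 175.]
pinp tankard_mid 0.52 [ 0.623 -0.354  0.019] [336. 151.]
pinp tower_mid 0.88 [0.676 0.071 0.092] [159. 125.]
pinp bookend_mid 0.84 [0.681 0.174 0.094] [114. 123.]
pinp teapot_mid 0.6 [ 0.646 -0.214  0.019] [300. 230.]
pinp hare_mid 0.71 [ 0.313 -0.198  0.022] [162. 230.]
pinp hare_mid 0.55 [ 0.328 -0.292  0.022] [164. 255.]
pinp tankard_mid 0.65 [ 0.623 -0.348  0.026] [301. 266.]
```

View pics/w4.png

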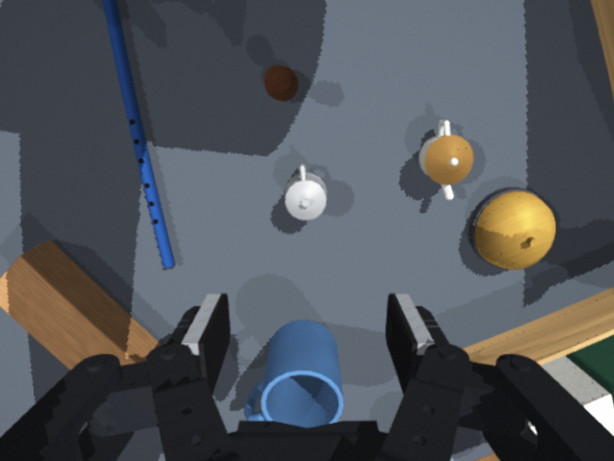

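The tankard (305,195) and teapot (446,155) both have their handle axes vertical in the image, so both are squared to the fingers.

send_rows --pt "0 -0.02 -0.3 0 0 0" --pt "0 -0.02 -0.6 0 0 0" --pt "0 -0.02 -0.9 0 0 0" --pt "0 -0.02 -1 0 0 0"

```text
time: 29.65
ee_pos: [0.6235, -0.3491, 0.0818]
orientation: [-0.637, -3.069, -0.003]
force: [-0.7, 0.3, -0.0]
width: 0.0619
gripper_force: 0.0
```

send_rows --pt "0 0 -0.2 0 0 0" --pt "0 0 -0.4 0 0 0" --pt "0 0 -0.5 0 0 0" --pt "0 0 -0.55 0 0 0" --pt "0 0 -0.55 0 0 0"

```text
time: 30.15
ee_pos: [0.6259, -0.3504, 0.0052]
orientation: [-0.639, -3.076, -0.0]
force: [0.1, 1.1, -0.3]
width: 0.0621
gripper_force: 0.0
```

send_rows --pt "0 0 0 0 0 0" --pt "0 0 0 0 0 0" --pt "0 0 0 0 0 0" --pt "0 0 0 0 0 0" --pt "0 0 0 0 0 0" --jaw 28

```text
time: 30.65
ee_pos: [0.6266, -0.3508, 0.0071]
orientation: [0.638, 3.073, -0.001]
force: [0.9, 0.7, 6.6]
width: 0.0362
gripper_force: 40.3
```

send_rows --pt "0 0 0.1 0 0 0" --pt "0 0 0.3 0 0 0" --pt "0 0 0.6 0 0 0" --pt "0 0 0.9 0 0 0" --pt "0 0 1 0 0 0"

```text
time: 31.15
ee_pos: [0.6267, -0.3508, 0.1622]
orientation: [0.637, 3.069, -0.004]
force: [0.6, 0.4, -1.0]
width: 0.0356
gripper_force: 40.2
```

send_rows --pt "0 0 0.33 0 0 0" --pt "-0.03 0.3 0.33 0 0 0.064" --pt "-0.06 0.6 0.33 0 0 0.064" --pt "-0.105 0.865 0.33 0 0 0.064"

```text
time: 31.55
ee_pos: [0.6098, -0.219, 0.2057]
orientation: [0.483, 3.103, 0.0]
force: [-0.3, -0.2, -1.5]
width: 0.036
gripper_force: 40.4
```

send_rows --pt "-0.03 0.3 0 0 0 0.064" --pt "-0.06 0.6 0 0 0 0.064" --pt "-0.105 0.865 0 0 0 0.064"

```text
time: 31.85
ee_pos: [0.5936, -0.0887, 0.2056]
orientation: [0.326, 3.124, 0.0]
force: [1.5, 0.0, -1.5]
width: 0.0359
gripper_force: 40.4
```

send_rows --pt "-0.03 0.3 0 0 0 0.064" --pt "-0.06 0.6 0 0 0 0.064" --pt "-0.105 0.865 0 0 0 0.064"

```text
time: 32.15
ee_pos: [0.5778, 0.041, 0.2056]
orientation: [0.168, 3.136, 0.0]
force: [0.2, -1.1, -1.6]
width: 0.0362
gripper_force: 40.4
```

send_rows --pt "-0.03 0.3 0 0 0 0.064" --pt "-0.06 0.6 0 0 0 0.064" --pt "-0.105 0.865 0 0 0 0.064" --pt "-0.105 0.865 0 0 0 0.064" --pt "-0.105 0.865 0 0 0 0.064"

```text
time: 32.65
ee_pos: [0.5624, 0.1695, 0.2053]
orientation: [0.008, 3.141, -0.0]
force: [-0.5, -0.4, -2.0]
width: 0.0358
gripper_force: 40.5
```

send_rows --pt "0 0 -0.25 0 0 0" --pt "0 0 -0.5 0 0 0" --pt "0 0 -0.75 0 0 0" --pt "0 0 -0.93 0 0 0" --pt "0 0 -1 0 0 0" --pt "0 0 -1 0 0 0" --pt "0 0 -1 0 0 0"

```text
time: 33.35
ee_pos: [0.5636, 0.1684, 0.0562]
orientation: [0.013, 3.14, 0.001]
force: [-0.5, -0.1, -1.2]
width: 0.0357
gripper_force: 40.5
```

send_rows --pt "0 0 -0.05 0 0 0" --pt "0 0 -0.09 0 0 0" --pt "0 0 -0.11 0 0 0" --pt "0 0 -0.12 0 0 0" --pt "0 0 -0.125 0 0 0" --pt "0 0 -0.125 0 0 0"

```text
time: 33.95
ee_pos: [0.5626, 0.1688, 0.0371]
orientation: [0.011, 3.141, 0.0]
force: [-5.2, -1.5, 8.3]
width: 0.0357
gripper_force: 41.6
```

send_rows --pt "0 0 0 0 0 0" --pt "0 0 0.02 0 0 0" --pt "0 0 0.15 0 0 0" --pt "0 0 0.4 0 0 0" --pt "0 0 0.7 0 0 0" --pt "0 0 1 0 0 0" --jaw 56

```text
time: 34.55
ee_pos: [0.5624, 0.1687, 0.1872]
orientation: [-0.011, -3.141, 0.0]
force: [0.9, 0.1, 0.6]
width: 0.0561
gripper_force: 0.0
```

send_rows --pt "0 0 0.35 0 0 0" --pt "0.06 -0.3 0.35 0 0 -0.085" --pt "0.12 -0.6 0.35 0 0 -0.085" --pt "0.182 -0.86 0.35 0 0 -0.085"

```text
time: 34.95
ee_pos: [0.5904, 0.0382, 0.239]
orientation: [0.22, 3.132, 0.0]
force: [0.4, 0.4, 0.1]
width: 0.0558
gripper_force: 0.0
```

send_rows --pt "0.06 -0.3 0 0 0 -0.085" --pt "0.12 -0.6 0 0 0 -0.085" --pt "0.182 -0.86 0 0 0 -0.085"

```text
time: 35.25
ee_pos: [0.6174, -0.0915, 0.2384]
orientation: [0.431, 3.111, -0.0]
force: [0.9, 0.7, -0.3]
width: 0.0564
gripper_force: 0.0
```

send_rows --pt "0.06 -0.3 0 0 0 -0.085" --pt "0.12 -0.6 0 0 0 -0.085" --pt "0.182 -0.86 0 0 0 -0.085" --pt "0.182 -0.86 0 0 0 -0.085" --pt "0.182 -0.86 0 0 0 -0.085" --jaw 66

```text
time: 35.75
ee_pos: [0.6446, -0.2192, 0.2375]
orientation: [-0.639, -3.075, -0.001]
force: [-0.8, 0.3, -0.3]
width: 0.0662
gripper_force: 0.0
```

Run:
```python
from h import *
f=grab('wrist'); save(f,'w5.png',sc=1.2); print(ctrl.state()['ee_pos'],ctrl.state()['time'])
look(f,['teapot_mid'],n=2)
f=grab('top');save(f,'t5.png',(60,80,250,250),4);look(f,['teapot_mid','hare_mid','tankard_mid','tower_mid','bookend_mid'],n=2)
f=grab('side');look(f,['teapot_mid','hare_mid','tankard_mid'],n=2)
```

```text
[ 0.64457514 -0.21812905  0.23797684] 35.8
pinp teapot_mid 0.82 [ 0.642 -0.217  0.026] [257. 163.]
pinp hare_mid 0.56 [0.567 0.072 0.051] [163. 174.]
pinp tankard_mid 0.61 [0.562 0.167 0.053] [123. 176.]
pinp tower_mid 0.66 [0.68  0.07  0.093] [160. 123.]
pinp bookend_mid 0.57 [0.682 0.175 0.095] [114. 123.]
pinp teapot_mid 0.65 [ 0.645 -0.216  0.022] [300. 229.]
pinp hare_mid 0.9 [ 0.317 -0.203  0.02 ] [164. 232.]
pinp hare_mid 0.85 [ 0.333 -0.287  0.024] [166. 253.]
pinp tankard_mid 0.55 [0.562 0.168 0.054] [255. 151.]
```

View pics/w5.png

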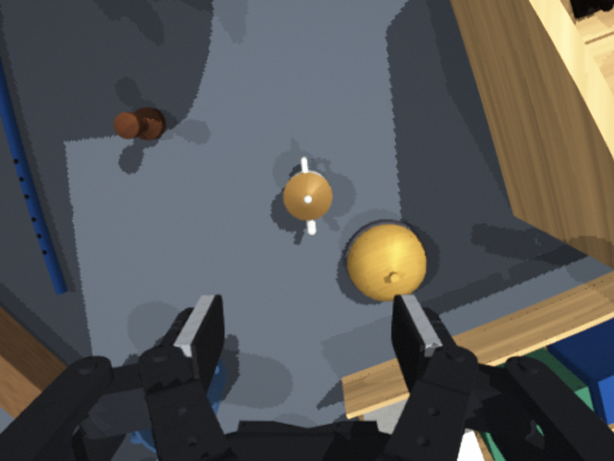

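The teapot at (308,195) has its spout axis vertical, and the bell at (387,262) is clear of the finger path.

send_rows --pt "0 0 -0.3 0 0 0" --pt "0 0 -0.6 0 0 0" --pt "0 0 -0.9 0 0 0" --pt "0 0 -1 0 0 0" --jaw 60

```text
time: 36.75
ee_pos: [0.6422, -0.2175, 0.0829]
orientation: [-0.635, -3.07, -0.001]
force: [-0.4, 0.4, -0.7]
width: 0.0599
gripper_force: 0.0
```

send_rows --pt "0 0 -0.2 0 0 0" --pt "0 0 -0.4 0 0 0" --pt "0 0 -0.5 0 0 0" --pt "0 0 -0.57 0 0 0" --pt "0 0 -0.57 0 0 0"

```text
time: 37.25
ee_pos: [0.6445, -0.2182, 0.0024]
orientation: [-0.636, -3.076, -0.0]
force: [-0.2, 0.4, -0.5]
width: 0.0603
gripper_force: 0.0
```

send_rows --pt "0 0 0 0 0 0" --pt "0 0 0 0 0 0" --pt "0 0 0 0 0 0" --pt "0 0 0 0 0 0" --pt "0 0 0 0 0 0" --jaw 30

```text
time: 37.75
ee_pos: [0.6456, -0.2186, 0.0047]
orientation: [0.636, 3.074, -0.001]
force: [-0.1, -0.4, 6.4]
width: 0.0409
gripper_force: 41.0
```

send_rows --pt "0 0 0.1 0 0 0" --pt "0 0 0.3 0 0 0" --pt "0 0 0.6 0 0 0" --pt "0 0 0.9 0 0 0" --pt "0 0 1 0 0 0"

```text
time: 38.25
ee_pos: [0.6458, -0.2187, 0.1598]
orientation: [0.635, 3.069, -0.001]
force: [1.0, 0.7, -0.9]
width: 0.041
gripper_force: 40.6
```

send_rows --pt "0 0 0.33 0 0 0" --pt "-0.04 0.27 0.33 0 0 0.064" --pt "-0.08 0.54 0.33 0 0 0.064" --pt "-0.136 0.8 0.33 0 0 0.064"

```text
time: 38.65
ee_pos: [0.624, -0.0971, 0.2036]
orientation: [0.481, 3.103, 0.0]
force: [-0.1, 0.6, -0.8]
width: 0.0408
gripper_force: 40.7
```

send_rows --pt "-0.04 0.27 0 0 0 0.064" --pt "-0.08 0.54 0 0 0 0.064" --pt "-0.136 0.8 0 0 0 0.064"

```text
time: 38.95
ee_pos: [0.6033, 0.0234, 0.2034]
orientation: [0.324, 3.124, 0.0]
force: [0.8, 0.0, -0.5]
width: 0.0407
gripper_force: 40.7
```

send_rows --pt "-0.04 0.27 0 0 0 0.064" --pt "-0.08 0.54 0 0 0 0.064" --pt "-0.136 0.8 0 0 0 0.064"

```text
time: 39.25
ee_pos: [0.5828, 0.1434, 0.2034]
orientation: [0.166, 3.136, 0.0]
force: [0.8, 0.0, -1.1]
width: 0.0406
gripper_force: 40.7
```

send_rows --pt "-0.04 0.27 0 0 0 0.064" --pt "-0.08 0.54 0 0 0 0.064" --pt "-0.136 0.8 0 0 0 0.064" --pt "-0.136 0.8 0 0 0 0.064" --pt "-0.136 0.8 0 0 0 0.064"

```text
time: 39.75
ee_pos: [0.5625, 0.2625, 0.2029]
orientation: [0.006, 3.141, -0.0]
force: [0.3, 0.1, -1.1]
width: 0.0409
gripper_force: 40.8
```

send_rows --pt "0 0 -0.25 0 0 0" --pt "0 0 -0.5 0 0 0" --pt "0 0 -0.75 0 0 0" --pt "0 0 -0.93 0 0 0" --pt "0 0 -1 0 0 0" --pt "0 0 -1 0 0 0" --pt "0 0 -1 0 0 0"

```text
time: 40.45
ee_pos: [0.5639, 0.2615, 0.054]
orientation: [0.01, 3.14, 0.001]
force: [0.0, 0.0, -1.0]
width: 0.0407
gripper_force: 40.8
```

send_rows --pt "0 0 -0.05 0 0 0" --pt "0 0 -0.09 0 0 0" --pt "0 0 -0.11 0 0 0" --pt "0 0 -0.12 0 0 0" --pt "0 0 -0.127 0 0 0" --pt "0 0 -0.127 0 0 0"

```text
time: 41.05
ee_pos: [0.5629, 0.2618, 0.0347]
orientation: [0.009, 3.141, 0.0]
force: [-4.6, -2.6, 10.0]
width: 0.0408
gripper_force: 41.8
```

send_rows --pt "0 0 0 0 0 0" --pt "0 0 0.02 0 0 0" --pt "0 0 0.15 0 0 0" --pt "0 0 0.4 0 0 0" --pt "0 0 0.7 0 0 0" --pt "0 0 1 0 0 0" --jaw 58

```text
time: 41.65
ee_pos: [0.5627, 0.2616, 0.1846]
orientation: [-0.009, -3.141, 0.0]
force: [1.4, 1.1, 0.0]
width: 0.0581
gripper_force: 0.0
```

send_rows --pt "0 0 0.3 0 0 0" --pt "0 0.3 0.35 0 0 0" --pt "0 0.6 0.35 0 0 0" --pt "0 0.9 0.35 0 0 0" --pt "0 0.9 0.35 0 0 0" --pt "0 0.9 0.35 0 0 0" --jaw 0

```text
time: 42.25
ee_pos: [0.5627, 0.3978, 0.2346]
orientation: [-0.006, -3.141, 0.001]
force: [-0.1, -0.1, -0.8]
width: -0.0001
gripper_force: 0.0
```

Run:
```python
from h import *
f=grab('top');save(f,'t6.png',(60,80,250,250),4);look(f,['teapot_mid','hare_mid','tankard_mid','tower_mid','bookend_mid','door_pull','bolt_knob'],n=2)
f=grab('side');look(f,['teapot_mid','hare_mid','tankard_mid','tower_mid','bookend_mid','door_pull','bolt_knob'],n=2)
print(ctrl.state()['ee_pos'])
```

```text
pinp teapot_mid 0.62 [0.563 0.259 0.054] [ 85. 176.]
pinp hare_mid 0.7 [0.562 0.07  0.052] [164. 176.]
pinp hare_mid 0.49 [ 0.331 -0.288  0.019] [313. 269.]
pinp tankard_mid 0.79 [0.559 0.17  0.05 ] [123. 178.]
pinp tower_mid 0.7 [0.68  0.07  0.095] [160. 123.]
pinp bookend_mid 0.66 [0.681 0.177 0.092] [114. 123.]
pinp bookend_mid 0.39 [0.559 0.342 0.151] [ 25. 174.]
pinp door_pull 0.91 [0.563 0.349 0.149] [ 22. 172.]
pinp bolt_knob 0.53 [0.438 0.071 0.093] [159. 228.]
pinp bolt_knob 0.43 [ 0.496 -0.47   0.001] [381. 201.]
pinp teapot_mid 0.49 [0.563 0.263 0.048] [253. 141.]
pinp hare_mid 0.85 [ 0.314 -0.201  0.021] [163. 231.]
pinp hare_mid 0.64 [ 0.329 -0.291  0.024] [164. 254.]
pinp tankard_mid 0.71 [0.563 0.171 0.057] [255. 150.]
pinp bookend_mid 0.6 [0.679 0.175 0.095] [291. 138.]
pinp door_pull 0.86 [0.567 0.349 0.145] [252. 106.]
pinp bolt_knob 0.6 [0.439 0.078 0.098] [215. 152.]
pinp bolt_knob 0.36 [ 0.521 -0.325 -0.001] [252. 270.]
[0.56298437 0.39670719 0.23564711]
```

View pics/t6.png

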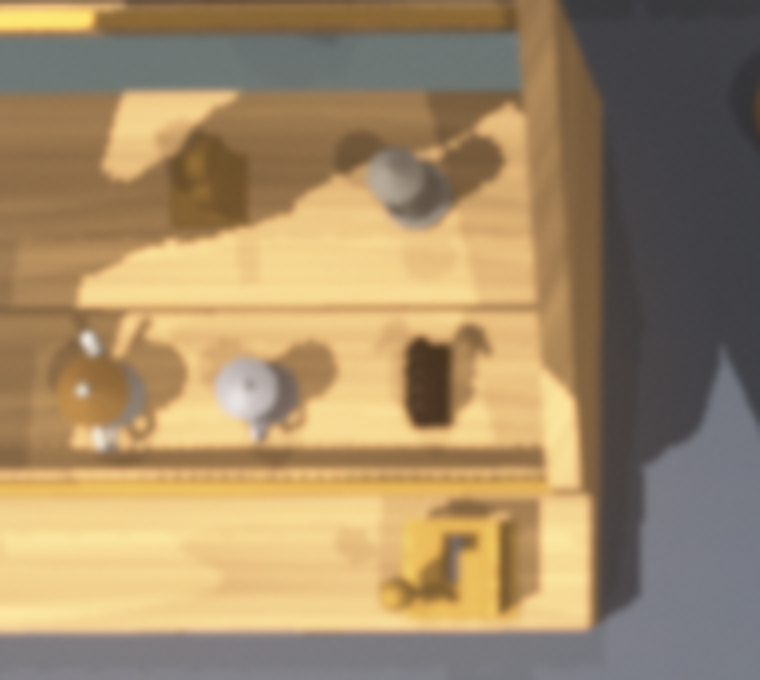

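All five stand in place: bookend (205,180), tower (405,185), teapot (95,390), tankard (250,390) and hare (428,383). The pane is fully open. Next I push it shut from the left of the bar.

send_rows --pt "0 0 -0.25 0 0 0" --pt "0 0 -0.5 0 0 0" --pt "0 0 -0.65 0 0 0" --pt "0 0 -0.71 0 0 0" --pt "0 -0.1 -0.71 0 0 0" --pt "0 -0.2 -0.71 0 0 0" --pt "0 -0.32 -0.71 0 0 0" --pt "0 -0.45 -0.71 0 0 0"

```text
time: 43.85
ee_pos: [0.5634, 0.3284, 0.1312]
orientation: [0.009, 3.14, 0.003]
force: [-0.8, 2.4, -1.6]
width: 0.0001
gripper_force: 1.3
```

send_rows --pt "0 -0.14 0 0 0 0" --pt "0 -0.28 0 0 0 0" --pt "0 -0.42 0 0 0 0" --pt "0 -0.56 0 0 0 0" --pt "0 -0.7 0 0 0 0" --pt "0 -0.84 0 0 0 0" --pt "0 -1 0 0 0 0"

```text
time: 44.55
ee_pos: [0.5631, 0.1779, 0.1308]
orientation: [0.009, 3.14, 0.002]
force: [-1.2, 2.9, 1.3]
width: -0.0
gripper_force: 1.5
```

send_rows --pt "0 -0.1 0 0 0 0" --pt "0 -0.2 0 0 0 0" --pt "0 -0.3 0 0 0 0" --pt "0 -0.4 0 0 0 0" --pt "0 -0.5 0 0 0 0" --pt "0 -0.6 0 0 0 0" --pt "0 -0.65 0 0 0 0" --pt "0 -0.68 0 0 0 0"

```text
time: 45.35
ee_pos: [0.5629, 0.0763, 0.1289]
orientation: [-0.01, -3.141, 0.0]
force: [0.3, 0.8, 0.5]
width: 0.0002
gripper_force: 0.8
```

send_rows --pt "0 -0.06 0 0 0 0" --pt "0 -0.12 0 0 0 0" --pt "0 -0.18 0 0 0 0" --pt "0 -0.24 0 0 0 0" --pt "0 -0.29 0 0 0 0" --pt "0 -0.32 0 0 0 0" --pt "0 -0.34 0 0 0 0" --pt "0 -0.36 0 0 0 0"

```text
time: 46.15
ee_pos: [0.563, 0.0231, 0.1291]
orientation: [-0.009, -3.142, -0.0]
force: [-1.0, 2.4, -0.7]
width: -0.0003
gripper_force: 0.8
```

send_rows --pt "0 -0.02 0 0 0 0" --pt "0 -0.04 0 0 0 0" --pt "0 -0.06 0 0 0 0" --pt "0 -0.07 0 0 0 0"

```text
time: 46.55
ee_pos: [0.5629, 0.019, 0.1292]
orientation: [-0.001, -3.141, -0.021]
force: [-0.9, 42.4, -0.2]
width: 0.0001
gripper_force: 21.6
```

The pane is home (hard stop at 42 N). I back off and move above the bolt knob.

send_rows --pt "0 0.05 0 0 0 0" --pt "0 0.1 0 0 0 0" --pt "0 0.1 0.25 0 0 0" --pt "0 0.1 0.5 0 0 0" --pt "-0.3 0.25 0.5 0 0 0" --pt "-0.6 0.39 0.5 0 0 0" --pt "-0.83 0.39 0.5 0 0 0" --pt "-0.83 0.39 0.5 0 0 0" --jaw 34

```text
time: 47.35
ee_pos: [0.4358, 0.0715, 0.2053]
orientation: [0.006, 3.14, -0.0]
force: [1.8, 0.4, 1.1]
width: 0.0341
gripper_force: 0.0
```

Run:
```python
from h import *
s=ctrl.state(); print(s['ee_pos'],s['time'])
f=grab('wrist'); look(f,['bolt_knob','door_pull'],n=2); save(f,'w7.png',sc=1.2)
for P in ([.44,.072,.096],[.47,.048,.07]): print(px(f,np.array(P))*1.2)
f=grab('top'); look(f,['bolt_knob','door_pull','teapot_mid','hare_mid','tankard_mid','tower_mid','bookend_mid'],n=1)
f=grab('side'); look(f,['bolt_knob','door_pull'],n=1)
```

```text
[0.43582487 0.07148578 0.20529249] 47.35
pinp bolt_knob 0.64 [0.433 0.067 0.096] [250. 189.]
[308.22800644 236.43647336]
[276.76453926 263.6410689 ]
pinp bolt_knob 0.48 [0.438 0.072 0.096] [158. 229.]
pinp door_pull 0.96 [ 0.56  -0.001  0.152] [185. 171.]
pinp hare_mid 0.6 [ 0.312 -0.203  0.02 ] [279. 277.]
pinp bolt_knob 0.58 [ 0.739 -0.175  0.003] [334. 224.]
pinp door_pull 0.75 [0.562 0.004 0.148] [259. 145.]
```

View pics/w7.png

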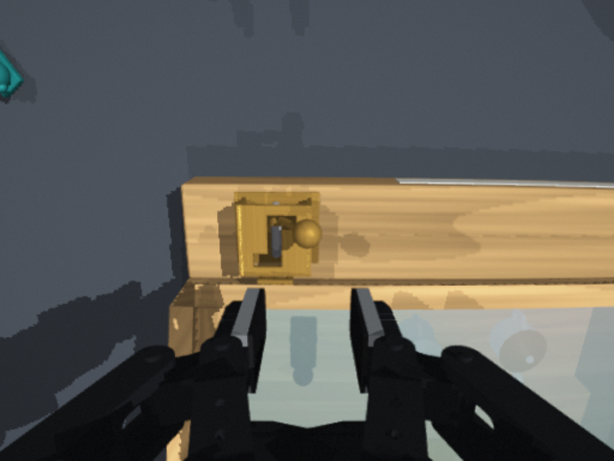

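The knob at (308,234) matches my (0.440, 0.072, 0.096) within 1–2 mm. The channel runs down at column 275, and the far slot is at lower left (265,260).

send_rows --pt "0.03 0 -0.25 0 0 0" --pt "0.03 0 -0.5 0 0 0" --pt "0.03 0 -0.7 0 0 0" --pt "0.03 0 -0.82 0 0 0" --pt "0.03 0 -0.82 0 0 0"

```text
time: 48.55
ee_pos: [0.4414, 0.071, 0.0787]
orientation: [-0.009, -3.137, 0.001]
force: [0.2, 0.4, 0.4]
width: 0.0337
gripper_force: 0.0
```

send_rows --pt "0 -0.04 0 0 0 0" --pt "0 -0.08 0 0 0 0" --pt "0 -0.12 0 0 0 0" --pt "0 -0.16 0 0 0 0" --pt "0 -0.19 0 0 0 0" --pt "0 -0.205 0 0 0 0" --pt "0 -0.205 0 0 0 0"

```text
time: 49.25
ee_pos: [0.443, 0.0401, 0.0811]
orientation: [-0.01, -3.142, 0.0]
force: [-0.6, -0.9, 0.1]
width: 0.0336
gripper_force: 0.0
```

Run:
```python
from h import *
s=ctrl.state(); print(s['ee_pos'],s['time'])
f=grab('wrist'); look(f,['bolt_knob'],n=1); save(f,'w8.png',sc=1.2)
print(px(f,np.array([.44,.048,.102]))*1.2)
f=grab('top'); look(f,['bolt_knob'],n=1)
f=grab('side'); look(f,['bolt_knob'],n=1)
```

```text
[0.44296988 0.04005015 0.08114398] 49.25
pinp bolt_knob 0.73 [0.439 0.045 0.101] [269. 271.]
[330.07164492 329.88893772]
pinp bolt_knob 0.54 [ 0.741 -0.178 -0.004] [266. 108.]
```

View pics/w8.png

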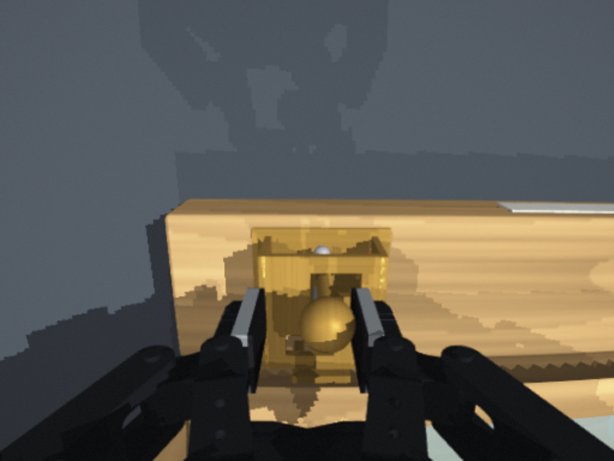

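The ball at (328,324) is about at the predicted upright spot (330,330). I centre on it, close lightly, then push along the channel.

send_rows --pt "0 0.05 0 0 0 0" --pt "0 0.05 0 0 0 0" --pt "0 0.05 0 0 0 0" --grip_force 20

```text
time: 49.85
ee_pos: [0.443, 0.0483, 0.0811]
orientation: [-0.008, -3.142, 0.0]
force: [-0.0, 0.9, 0.1]
width: 0.0337
gripper_force: 0.0
```

send_rows --pt "0 0 0 0 0 0" --pt "0 0 0 0 0 0" --pt "0 0 0 0 0 0" --pt "0 0 0 0 0 0" --jaw 14

```text
time: 50.25
ee_pos: [0.443, 0.048, 0.0812]
orientation: [0.009, 3.141, 0.0]
force: [-0.0, 0.6, 0.6]
width: 0.0181
gripper_force: 19.5
```

send_rows --pt "0.03 0 0 0 0 0" --pt "0.07 0 0 0 0 0" --pt "0.11 0 0 0 0 0" --pt "0.14 0 0 0 0 0" --pt "0.17 0 0 0 0 0" --pt "0.19 0 0 0 0 0" --pt "0.2 0 0 0 0 0" --pt "0.2 0 0 0 0 0"

```text
time: 51.05
ee_pos: [0.4729, 0.0479, 0.0811]
orientation: [-0.009, -3.141, 0.0]
force: [-2.1, -1.3, 3.4]
width: 0.0182
gripper_force: 19.7
```

send_rows --pt "0.01 0 0 0 0 0" --pt "0.02 0 0 0 0 0" --pt "0.03 0 0 0 0 0" --pt "0.03 0 0 0 0 0"

```text
time: 51.45
ee_pos: [0.4744, 0.048, 0.0809]
orientation: [-0.009, -3.135, 0.0]
force: [-18.8, -0.9, 13.2]
width: 0.018
gripper_force: 20.1
```

Run:
```python
from h import *
s=ctrl.state(); print(s['ee_pos'],s['time'],s['force'])
f=grab('wrist'); look(f,['bolt_knob'],n=1); save(f,'w9.png',sc=1.2)
```

```text
[0.47443418 0.04795492 0.08088506] 51.45 [-18.80298681  -0.90984652  13.2239654 ]
pinp bolt_knob 0.68 [0.466 0.044 0.101] [246. 262.]
```

View pics/w9.png

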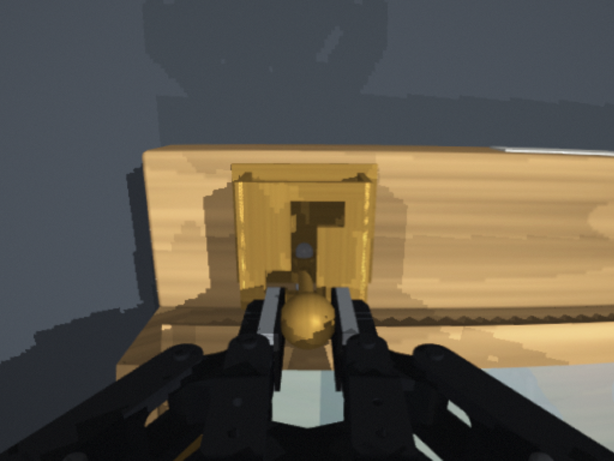

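The bolt is fully shot, with the ball at (307,318) and the stem at the pane end of the channel beside the far slot. I open slightly and lay the lever over to the right.

send_rows --pt "-0.01 0 0 0 0 0" --pt "-0.015 0 0 0 0 0" --pt "-0.015 0 0 0 0 0" --jaw 27

```text
time: 51.85
ee_pos: [0.4754, 0.0481, 0.081]
orientation: [0.009, 3.141, 0.0]
force: [-0.3, 0.7, 0.5]
width: 0.027
gripper_force: 0.0
```

send_rows --pt "0 -0.03 0 0 0 0" --pt "0 -0.06 0 0 0 0" --pt "0 -0.09 -0.01 0 0 0" --pt "0 -0.12 -0.02 0 0 0" --pt "0 -0.15 -0.03 0 0 0" --pt "0 -0.17 -0.03 0 0 0" --pt "0 -0.185 -0.03 0 0 0" --pt "0 -0.185 -0.03 0 0 0"

```text
time: 52.65
ee_pos: [0.4751, 0.02, 0.0766]
orientation: [-0.009, -3.141, -0.0]
force: [-1.1, -0.1, 0.6]
width: 0.027
gripper_force: 1.4
```

send_rows --pt "0 0.02 0 0 0 0" --pt "0 0.02 0.1 0 0 0" --pt "0 0.02 0.35 0 0 0" --pt "0 0.02 0.65 0 0 0" --pt "-0.2 0.02 0.9 0 0 0" --pt "-0.4 0.02 1 0 0 0" --pt "-0.4 0.02 1 0 0 0"

```text
time: 53.35
ee_pos: [0.4142, 0.0234, 0.2313]
orientation: [0.008, 3.136, 0.0]
force: [1.6, 0.0, 0.9]
width: 0.027
gripper_force: 0.0
```

Run:
```python
from h import *
s=ctrl.state(); print(s['ee_pos'],s['time'],s['force'])
f=grab('wrist'); look(f,['bolt_knob','door_pull'],n=1); save(f,'w10.png',sc=1.2)
print(px(f,np.array([.471,.024,.096]))*1.2)
f=grab('top'); look(f,['bolt_knob','door_pull','teapot_mid','hare_mid','tankard_mid','tower_mid','bookend_mid'],n=1)
```

```text
[0.41415648 0.02336082 0.23129736] 53.35 [1.59697104 0.01599097 0.86524824]
pinp bolt_knob 0.72 [0.464 0.016 0.095] [249. 234.]
pinp door_pull 0.79 [ 0.563 -0.     0.148] [231. 360.]
[308.63873847 289.71005282]
pinp bolt_knob 0.49 [0.468 0.019 0.094] [182. 215.]
pinp door_pull 0.91 [0.558 0.    0.149] [185. 172.]
pinp hare_mid 0.6 [ 0.312 -0.203  0.02 ] [279. 277.]
pinp tankard_mid 0.69 [ 0.524 -0.326 -0.002] [325. 191.]
```

View pics/w10.png

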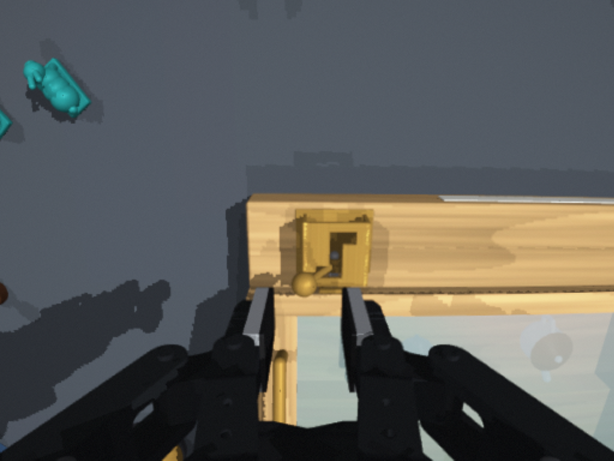

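The lever is laid right over in the far slot, with the knob at (304,284). The bolt is shot, the pane is home and the arm is clear.

```bash
python3 -c "
from plant import ctrl; print(ctrl.finish_job())"
```

```text
the job is handed in; nothing more can be done
None
```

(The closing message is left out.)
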